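Layer a candle stand and hold it pressed

ROBOT

A 6-joint arm with a two-finger parallel gripper is mounted at the origin on the work surface. World frame = base frame: x ahead of the robot, y to its left, z up, the work surface at z = 0. Lengths are in m, angles in rad, forces in N, time in s.
With the tool pointing down it reaches from about 0.275 to 0.875 m from the base axis. Payload 12.5 kg.
Tool frame: the origin (TCP) lies between the finger pads; the fingertips stand 25 mm ahead of it and the grasp point (between the pads) lies 6 mm ahead of it; z points along the fingers, y is the direction in which the jaws open and shut (so a half turn about z gives the same grasp; the last joint's range is limited). The gripper opens to 85 mm and grips with 20 to 120 N. Pads are 22 mm wide; open, the fingers measure 114 mm over their backs; the gripper's body (76 mm by 85 mm) begins 54 mm behind the grasp point. The pads swing forward as they close: fully open they stand 13 mm farther back than shut.
Start: joints at [1.049, 0.351, 1.652, -0, 1.139, -0.085], TCP at [0.233, 0.498, 0.23] pointing down, gripper open.
Joint ranges: [-2.75, 2.75], [-0.79, 2.1], [0.01, 2.65], [-1.57, 4.71], [0.07, 3.14], [-2.87, 2.87]. Speed limits (rad/s): [2.22, 2.22, 2.79, 3.14, 3.14, 3.14].

INTERFACE

Orientations are given as a rotation vector (axis times angle).
In Python, from station import sensors, camera, get_calibration, robot gives the robot as it stands.
- The arm moves only by the tool move_arm, never from a script. Its argument "steps" is a list of rows, each an object with "grip": the finger opening in mm, from 0 to 85.4; "travel": the shift along the tool's x, y, z in mm, a list of three; "yaw": the turn about the tool's z in rad. In form: [{"grip": grip, "travel": [x, y, z], "yaw": yaw}, ...]. A call has 1 to 8 rows; each row shifts and turns the pose as measured when the row begins, along the tool's axes as they then stand; what a row does not reach is not made up. A row lasts 1/12 s, in which the tool goes at most 41.7 mm and 7.16 degrees, less where a joint would pass 70% of its speed; a pose out of reach is approached as far as the arm can. A call is refused whole if a number of a shift passes 41.7 or a number of a turn 0.125, either way. A call with a gripper value outside its range is refused whole. The fingers move at their own pace and stop on an object; "grip_force" is the grip in N (left out, the last holds). Time passes only in rows, so rows that do not move let the fingers close. It gives the time, the measured TCP pose, the force and the opening at its end, in the units of the state.
- sensors.observe(): the state, without advancing time (a new reading comes with each control period).
- camera(name): name is "scene" or "top" or "wrist"; returns the picture (384x512x3 uint8, red, green, blue); there is no depth.
- get_calibration(name): a dict with "mtx" (3x3 intrinsics, pixels), "R" (3x3) and "t" (3): a world point X has camera coordinates R X + t. Camera axes: x right, y down, z forward; pixel columns grow to the right and rows downward; lengths in m; the calibration is good to about 2 mm. The wrist camera is an equidistant fisheye: a pixel r from the principal point sees the ray r / f radians off the axis. A picture is of the moment at which its call begins: read the wrist's pose just before it. get_calibration takes no time and is no camera call; for the wrist camera it gives the pose at the moment of the call.
- robot.hand_in(): hands the job in, once; it reports no verdict.
The state is a dict: "t": time; "joints": joint angles; "qvel": joint speeds; "effort": joint torques, N m; "position": TCP position; "tcp_rot": TCP orientation; "force": force on the tool from outside, world axes, zero at the start; "moment": the same for the moment, N m; "opening": opening from 0.0 (shut) to 1.0 (fully open).
Only numpy, scipy, OpenCV 4.12 (cv2) and the standard library are available. Lean on these libraries where they do the work, as an engineer would, in place of code of your own. Each camera call takes 0.05 s, during which the arm holds its last target. There are 200 camera calls.

TASK

Build the candle stand: lay the cork disc centred on the round slate plate, then the white tile disc, red dot up, centred on the cork, setting each down and letting go, never dropping it. Then lift the blue spring press out of its stand, bring its rubber foot down on the red dot with the press upright, and push gently until the plunger is about half way in. Finish while still holding it there like that, and leave the remote control, candle, book and mug where they are.

Things in the scene. Friction and masses are not known exactly. Their poses are not given: they have to be found in the camera images.
- plate: round dark slate plate, 120 mm across, 12 mm thick, flat top, lying loose on the table (0.36 kg). Origin: centre of its underside; z up
- cork: loose brown cork disc, 56 mm across, 12 mm thick, lying flat on the table, on a pale paper sheet of no thickness (about 15 g). Origin: centre of its underside; z up
- tile: loose white ceramic disc, 56 mm across, 12 mm thick, lying flat on the table, on a pale paper sheet of no thickness (about 70 g), a red dot of 10 mm across at the middle of its top. Cork and tile may lie in either order. Origin: centre of its underside; z up, towards the dot side
- dot (a point): the centre of the red dot, on the top face of the tile, 12 mm above the tile's origin
- stand: fixed light wooden block, 70 x 70 x 50 mm high, with a vertical hole of 26 mm through its middle, in which the press hangs by its collar, its foot 8 mm above the table, with 2 mm of play sideways; lift the press 45 mm or more to clear it. Origin: centre of the underside
- press: loose spring press, 0.16 kg, upright in the stand. Origin: centre of the underside of its foot, plunger fully out; z up along it. From there up: rubber foot 14 mm across (0-8 mm), brass plunger 10 across (8-24), steel nose 22 across (24-42), steel collar 38 across (42-48), round blue handle 24 across (48-118), to grip it by
- plunger (a joint): how far the plunger is pushed into the press, in m: 0 fully out, 0.014 fully in. A spring pushes it out: about 0.7 N at 0, about 5.6 N half way (0.007), about 10.5 N fully in, where it stops hard
- foot (a point): centre of the underside of the press's rubber foot; it moves with the plunger
- remote: black remote control, 160 x 45 x 18 mm, lying loose beyond the plate; leave alone. Origin: centre of its underside
- candle: small candle in a green glass, 48 mm across, 30 mm high, loose, on the robot's side of the plate; leave alone. Origin: centre of its underside
- book: green pocket book, 95 x 140 x 25 mm, lying flat at the far right; leave alone. Origin: centre of its underside
- mug: blue mug, 76 mm across, 85 mm high, at the far left; leave alone. Origin: centre of its underside

How it is judged:
On the way, in this order (a step that is already met when the one before it is completed fails the run):
1. the cork lies centred on the plate, let go (horizontal distance between cork and plate below 0.007 m and z of cork in the frame of plate between 0.009 and 0.015 m and angle between cork's own z axis and vertical below 0.08 rad and contact force between the fingers and cork below 0.05 N and linear speed of cork below 0.02 m/s), for 0.2 s.
2. the tile lies centred on the cork, dot up, let go (horizontal distance between each of cork, tile and plate below 0.007 m and z of cork in the frame of plate between 0.009 and 0.015 m and angle between each of cork, tile's own z axis and vertical below 0.08 rad and z of tile in the frame of plate between 0.021 and 0.027 m and contact force between the fingers and tile below 0.05 N and linear speed of tile below 0.02 m/s), for 0.2 s.
3. the press is held clear of its stand (contact force between the fingers and press above 1 N and height (world z) of foot above 0.053 m and contact force between press and stand below 0.05 N), for 0.1 s.
At the end, for the whole second after the job is handed in: Cork on plate, tile on cork, flat, dot up, all centred within 7 mm; the press gripped clear of its stand, still, within 0.1 rad of upright, its foot within 6 mm of the dot, plunger 3.5 to 10.5 mm in, pressing with 2 to 10 N; the robot touches neither discs nor plate (horizontal distance between each of cork, tile and plate below 0.007 m and z of cork in the frame of plate between 0.009 and 0.015 m and angle between each of cork, tile's own z axis and vertical below 0.08 rad and z of tile in the frame of plate between 0.021 and 0.027 m and horizontal distance between tile and cork below 0.007 m and horizontal distance between foot and dot below 0.006 m and angle between press's own z axis and vertical below 0.1 rad and value of joint plunger between 0.0035 and 0.0105 m and contact force between press and tile between 2 and 10 N and contact force between the fingers and press above 2 N and contact force between press and stand below 0.05 N and contact force between the arm and tile below 0.05 N and contact force between the arm and cork below 0.05 N and contact force between the arm and plate below 0.05 N and linear speed of each of press, tile below 0.02 m/s); the arm keeps its last pose, push and grip.
It fails at once if the remote, candle, book or mug was moved more than 25 mm or tipped over (distance of any of remote, candle, book, mug from where it was at the start of the episode above 0.025 m or angle between any of candle, mug's own z axis and vertical above 0.5 rad).
It fails at once if a disc was dropped or knocked flying (over 0.5 m/s out of the fingers) ((linear speed of cork above 0.5 m/s and contact force between the fingers and cork below 0.01 N) or (linear speed of tile above 0.5 m/s and contact force between the fingers and tile below 0.01 N)).
It fails at once if the press was pushed hard on the tile (over 16 N) (contact force between press and tile above 16 N).
It also fails if it takes over 64 s, if anything falls off the work surface, if the arm or the gripper's body presses on something with over 40 N, if the wrist force passes 120 N, or if a joint passes its speed limit or range.

## Working session

There is one attempt and no reset: what is moved stays moved. The work goes in short steps, Python scripts to look and compute and a tool call to move; the robot and the scene stay as the last step left them, time stands still between calls to the robot, and variables do not carry over. Pictures are saved under pics/ and viewed, about 8 in all and at most 12, crops included, and the job is handed in when it is done.

Besides the shell and the picture viewer there is one more tool, called as a command line: name --argument value ..., lists and objects as JSON in quotes. move_arm: Moves the arm, as the interface text tells. Its arguments: {"type":"object","properties":{"steps":{"type":"array","items":{"type":"object","properties":{"grip":{"type":"number"},"travel":{"type":"array","items":{"type":"number"}},"yaw":{"type":"number"}}}},"grip_force":{"type":"number"}},"required":["steps"]}

```bash
mkdir -p pics; ls
python3 - <<'E'
from station import sensors,camera,get_calibration
import cv2,numpy as np
s=sensors.observe();print(s)
for n in("top","scene","wrist"):
    im=camera(n);cv2.imwrite(f"pics/{n}0.png",im[...,::-1]);c=get_calibration(n);print(n,{k:np.round(c[k],3).tolist() for k in c if k in("mtx","R","t")},[k for k in c])
a=cv2.imread("pics/top0.png")
cv2.imwrite("pics/top0b.png",cv2.resize(a,(768,576)))
E
```

```text
pics
{'t': 0.0, 'joints': array([ 1.04942643e+00,  3.51267479e-01,  1.65245958e+00,  1.07111833e-05,
        1.13909182e+00, -8.45954606e-02]), 'qvel': array([-0.00072222, -0.00191414,  0.00081467,  0.00156175,  0.00061632,
        0.00084168]), 'effort': array([ 1.57051982e-03, -5.06074297e+01, -2.91426641e+01,  5.72350564e-05,
        4.22174853e-03,  1.04777030e-05]), 'position': array([0.23245875, 0.49807674, 0.22952782]), 'tcp_rot': array([-6.80568602e-01, -3.06660569e+00,  1.83362534e-03]), 'force': array([0.33438615, 0.20906742, 0.06525605]), 'moment': array([ 0.00427732,  0.00408858, -0.00431521]), 'opening': 1.002763640214387}
top {'mtx': [[364.497, 0.0, 262.683], [0.0, 364.497, 191.834], [0.0, 0.0, 1.0]], 'R': [[0.144, -0.99, 0.002], [-0.965, -0.141, -0.222], [0.22, 0.03, -0.975]], 't': [-0.02, 0.575, 0.866]} ['mtx', 'R', 't']
scene {'mtx': [[466.801, 0.0, 259.488], [0.0, 466.801, 197.791], [0.0, 0.0, 1.0]], 'R': [[-0.162, 0.987, 0.004], [0.837, 0.14, -0.53], [-0.523, -0.083, -0.848]], 't': [0.037, -0.451, 1.629]} ['mtx', 'R', 't']
wrist {'mtx': [[297.319, 0.0, 257.491], [0.0, 297.319, 194.236], [0.0, 0.0, 1.0]], 'R': [[0.423, 0.906, -0.001], [0.858, -0.4, 0.323], [0.292, -0.138, -0.946]], 't': [-0.549, -0.042, 0.38]} ['mtx', 'R', 't']
```

View pics/top0.png

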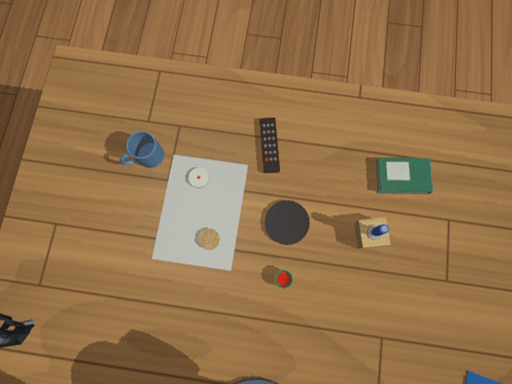

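View pics/scene0.png

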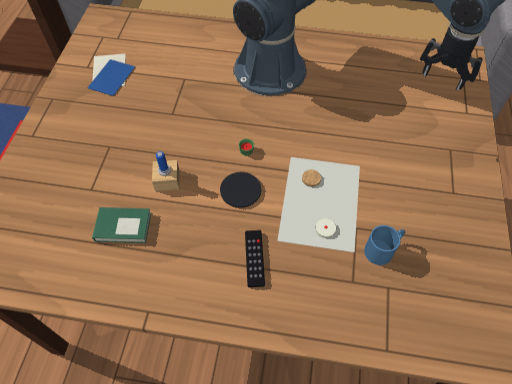

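Top view: tile dot at about (198,177), cork (207,239), plate (287,222), candle (284,279), remote (270,145), stand (375,232) and press (380,230). Scene view: dot (326,227), cork (312,178), plate (241,190), press top (161,156).

```bash
cat > h.py <<'E'
import cv2,numpy as np
from station import sensors,camera,get_calibration
def ray(c,uv,wrist=False):
    m=c["mtx"];d=np.array([(uv[0]-m[0,2])/m[0,0],(uv[1]-m[1,2])/m[1,1],1.])
    if wrist:
        r=np.hypot(d[0],d[1]);d=np.array([d[0]/r*np.sin(r),d[1]/r*np.sin(r),np.cos(r)])
    R=np.array(c["R"]);return -R.T@c["t"],R.T@d
def plane(c,uv,z,wrist=False):
    o,d=ray(c,uv,wrist);return o+d*(z-o[2])/d[2]
def blob(im,kind,uv,rad):
    """contour of a colour nearest to uv within rad; returns (centroid, contour)"""
    h=cv2.cvtColor(im,cv2.COLOR_RGB2HSV).astype(int);H,S,V=h[...,0],h[...,1],h[...,2]
    k={"red":((H<10)|(H>170))&(S>130)&(V>90),"cork":(S>60)&(H>5)&(H<30),"dark":(V<70),
       "blue":(H>105)&(H<130)&(S>100)&(V>50),"white":(S<25)&(V>225)}[kind].astype(np.uint8)
    m=np.zeros_like(k);cv2.circle(m,tuple(int(round(x)) for x in uv),rad,1,-1);k&=m
    cs,_=cv2.findContours(k,cv2.RETR_EXTERNAL,cv2.CHAIN_APPROX_NONE)
    c=max(cs,key=cv2.contourArea) if cs else None
    if c is None:return None
    M=cv2.moments(c)
    cen=np.array([M["m10"],M["m01"]])/M["m00"] if M["m00"]>0 else c.reshape(-1,2).mean(0)
    return cen,c
E
python3 - <<'E'
from h import *
for n,P in dict(top=dict(dot=("red",(198,177),8,.012),cork=("cork",(207,239),18,.006),plate=("dark",(287,222),30,.006),press=("blue",(377,231),18,.09),candle=("red",(284,279),12,.025)),
 scene=dict(dot=("red",(326,227),7,.012),cork=("cork",(312,178),15,.006),plate=("dark",(241,190),28,.006),press=("blue",(163,163),16,.09),candle=("red",(246,147),10,.025))).items():
    im=cv2.imread(f"pics/{n}0.png")[...,::-1];c=get_calibration(n)
    for k,(kd,uv,r,z) in P.items():
        b=blob(im,kd,uv,r)
        print(n,k,b and (b[0].round(1),cv2.boundingRect(b[1]),plane(c,b[0],z).round(4)))
c=get_calibration("wrist");print((-np.array(c["R"]).T@c["t"]).round(3))
s=sensors.observe();from scipy.spatial.transform import Rotation as Ro
print(Ro.from_rotvec(s["tcp_rot"]).as_matrix().round(3))
E
```

```text
top dot (array([198., 177.]), (197, 176, 3, 3), array([0.5997, 0.2453, 0.012 ]))
top cork (array([208.2, 238.7]), (198, 229, 21, 21), array([0.4391, 0.1891, 0.006 ]))
top plate (array([286.9, 222.2]), (266, 201, 43, 43), array([ 0.5126, -0.0107,  0.006 ]))
top press (array([378.1, 230.6]), (372, 224, 17, 12), array([ 0.5116, -0.2284,  0.09  ]))
top candle (array([283.1, 278.6]), (277, 272, 13, 14), array([ 0.3661, -0.0189,  0.025 ]))
scene dot (array([325.8, 226.6]), (325, 226, 3, 2), array([0.6006, 0.246 , 0.012 ]))
scene cork (array([311. , 177.8]), (302, 170, 19, 17), array([0.4412, 0.1888, 0.006 ]))
scene plate (array([240.2, 189.6]), (220, 172, 41, 36), array([ 0.5163, -0.0093,  0.006 ]))
scene press (array([161.7, 162.2]), (156, 152, 12, 19), array([ 0.5162, -0.2294,  0.09  ]))
scene candle (array([246., 146.]), (241, 143, 11, 7), array([ 0.3707, -0.0183,  0.025 ]))
[0.157 0.533 0.373]
[[-0.906  0.423 -0.   ]
 [ 0.423  0.906 -0.001]
 [ 0.    -0.001 -1.   ]]
```

move_arm --steps '[{"grip":85,"travel":[0,0,0],"yaw":-0.11},{"grip":85,"travel":[0,0,0],"yaw":-0.11},{"grip":85,"travel":[0,0,0],"yaw":-0.11},{"grip":85,"travel":[0,0,0],"yaw":-0.11},{"grip":85,"travel":[0,0,0],"yaw":0},{"grip":85,"travel":[0,0,0],"yaw":0}]'

```text
t: 0.65
position: [0.2321, 0.4974, 0.2282]
tcp_rot: [0.03, -3.139, 0.005]
force: [-0.4, -0.4, -0.5]
opening: 0.994
```

move_arm --steps '[{"grip":85,"travel":[-20,-30,5],"yaw":0.019},{"grip":85,"travel":[-20,-30,8],"yaw":0},{"grip":85,"travel":[-20,-30,8],"yaw":0},{"grip":85,"travel":[-20,-30,8],"yaw":0},{"grip":85,"travel":[-20,-30,8],"yaw":0},{"grip":85,"travel":[-20,-30,8],"yaw":0},{"grip":85,"travel":[-20,-30,8],"yaw":0},{"grip":85,"travel":[-20,-30,8],"yaw":0}]'

```text
t: 1.32
position: [0.3925, 0.2513, 0.1663]
tcp_rot: [0.037, 3.14, 0.002]
force: [0.2, -0.0, 0.4]
opening: 0.996
```

move_arm --steps '[{"grip":85,"travel":[-20,-30,8],"yaw":0},{"grip":85,"travel":[-20,-30,8],"yaw":0},{"grip":85,"travel":[0,0,0],"yaw":0},{"grip":85,"travel":[0,0,0],"yaw":0}]'

```text
t: 1.65
position: [0.4347, 0.1814, 0.1483]
tcp_rot: [0.072, 3.14, 0.001]
force: [-0.8, 0.1, -0.0]
opening: 0.995
```

```bash
cat > w.py <<'E'
from h import *
import sys
# usage: w.py name kind x y z rad   -> world point of blob near projected guess, and offset in tool axes from TCP
from scipy.spatial.transform import Rotation as Ro
def proj(c,X):
    p=np.array(c["R"])@X+c["t"];m=c["mtx"];r=np.hypot(p[0],p[1]);th=np.arctan2(r,p[2])
    return np.array([m[0,2]+m[0,0]*th*p[0]/r,m[1,2]+m[1,1]*th*p[1]/r])
def look(name):
    s=sensors.observe();c=get_calibration("wrist");im=camera("wrist");cv2.imwrite(f"pics/{name}.png",im[...,::-1])
    R=Ro.from_rotvec(s["tcp_rot"]).as_matrix();print("t",s["t"],"tcp",s["position"].round(4),"z",R[:,2].round(3),"x",R[:,0].round(3),"f",s["force"].round(2),"op",round(s["opening"],3))
    return s,c,im,R
def find(S,kind,X,rad):
    s,c,im,R=S;uv=proj(c,np.array(X));b=blob(im,kind,uv,rad)
    if b is None: print("none near",uv);return
    P=plane(c,b[0],X[2],True);print(kind,"guess px",uv.round(0),"px",b[0].round(1),cv2.boundingRect(b[1]),"world",P.round(4),"tool offs mm",(1000*R.T@(P-s["position"])).round(1));return P
E
python3 - <<'E'
from w import *
S=look("w1")
find(S,"cork",[.440,.189,.012],60)
find(S,"red",[.600,.2455,.012],30)
find(S,"dark",[.5145,-.010,.012],150)
E
```

```text
t 1.65 tcp [0.4347 0.1814 0.1483] z [ 0.  0. -1.] x [-0.999  0.046 -0.   ] f [-0.78  0.12 -0.  ] op 0.995
cork guess px [265. 187.] px [266.5 184.1] (239, 157, 56, 55) world [0.4371 0.1901 0.012 ] tool offs mm [ -1.9   8.7 136.3]
red guess px [316. 309.] px [316.2 308.8] (313, 307, 7, 5) world [0.5997 0.2462 0.012 ] tool offs mm [-161.8   72.2  136.4]
dark guess px [102. 254.] px [117.9 307.5] (27, 205, 200, 179) world [ 0.5978 -0.0125  0.012 ] tool offs mm [-171.8 -186.3  136.3]
```

View pics/w1.png

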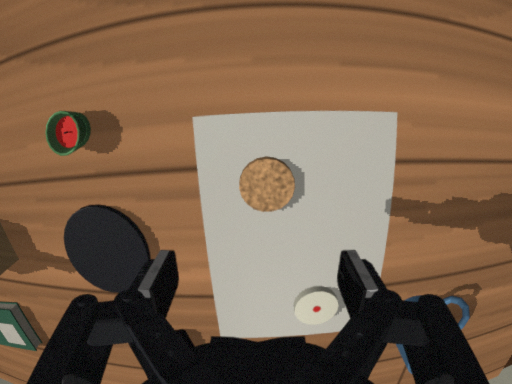

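Wrist view: cork at (266,184), dot (316,309), plate (107,249), both fingertips at about (165,253) and (350,253). I'll work out the tip depth from these.

Run:
```python
from w import *
s=sensors.observe();c=get_calibration("wrist");R=Ro.from_rotvec(s["tcp_rot"]).as_matrix()
for uv,y in(((177,252),-42.7),((338,252),42.7),((152,253),-50),((359,253),50)):
    o,d=ray(c,uv,True);o=1000*R.T@(o-s["position"]);d=R.T@d;print(uv,o.round(1),(o+d*(y-o[1])/d[1]).round(1))
im=cv2.imread("pics/w1.png")[...,::-1]
m=((cv2.cvtColor(im,cv2.COLOR_RGB2HSV)[...,2]<75)*1).astype(np.uint8)
k=cv2.connectedComponentsWithStats(m)
for q in range(1,k[0]):
    if k[2][q][4]>1500: print(k[2][q],k[3][q],plane(c,k[3][q],.012,True).round(4))
```

```text
(177, 252) [  82.9   -0.  -143.2] [  5.1 -42.7  -9.7]
(338, 252) [  82.9   -0.  -143.2] [ 4.7 42.7 -9.1]
(152, 253) [  82.9   -0.  -143.2] [ 13.7 -50.  -26.5]
(359, 253) [  82.9   -0.  -143.2] [ 10.6  50.  -21. ]
[   27   205   462   179 35100] [233.80900285 323.94156695] [0.6191 0.1433 0.012 ]
```

Run:
```python
from w import *
s=sensors.observe();c=get_calibration("wrist");R=Ro.from_rotvec(s["tcp_rot"]).as_matrix()
im=cv2.imread("pics/w1.png")[225:345,100:260].copy();im=cv2.resize(im,None,fx=5,fy=5,interpolation=cv2.INTER_CUBIC)
im=np.clip(im.astype(float)*1.8,0,255).astype(np.uint8)
for z,col in((12,(0,0,255)),(0,(0,255,0)),(25,(255,255,0)),(-13,(255,0,255))):
  for x in(11,-11):
   for y in (-42.7,-57):
    u=proj(c,s["position"]+R@np.array([x,y,z])/1000);cv2.circle(im,tuple(int(v) for v in (u-[100,225])*5),5,col,-1)
cv2.imwrite("pics/c1.png",im)
```

```text
(no output)
```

View pics/c1.png

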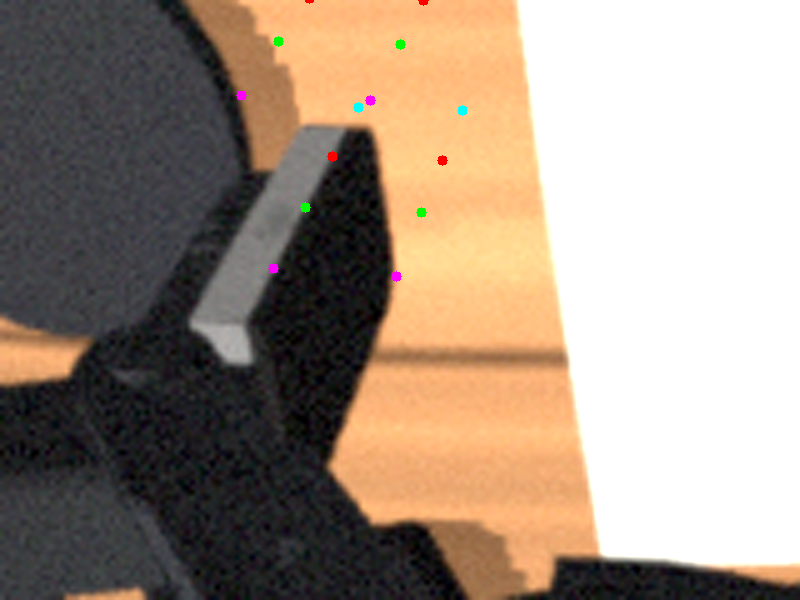

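Crop: the finger's tip edge runs from about (174,250) to (178,279) in full-picture pixels. The tips seem to sit farther back than I assumed, so I'll descend in small steps and check the contact force.

move_arm --steps '[{"grip":85,"travel":[-3.5,8.5,30],"yaw":-0.046},{"grip":85,"travel":[0,0,35],"yaw":0},{"grip":85,"travel":[0,0,30],"yaw":0},{"grip":85,"travel":[0,0,8],"yaw":0},{"grip":85,"travel":[0,0,0],"yaw":0},{"grip":85,"travel":[0,0,0],"yaw":0}]'

```text
t: 2.2
position: [0.4392, 0.196, 0.0454]
tcp_rot: [0.001, 3.135, 0.004]
force: [0.5, -0.6, 0.0]
opening: 0.993
```

Run:
```python
from w import *
S=look("w2")
find(S,"cork",[.4385,.190,.012],110)
```

```text
t 2.2 tcp [0.4392 0.196  0.0454] z [ 0.007  0.003 -1.   ] x [-1.     0.001 -0.007] f [ 0.49 -0.55  0.04] op 0.993
cork guess px [248. 226.] px [249.  221.5] (208, 182, 83, 80) world [0.4354 0.1904 0.012 ] tool offs mm [ 4.  -5.6 33.3]
```

View pics/w2.png

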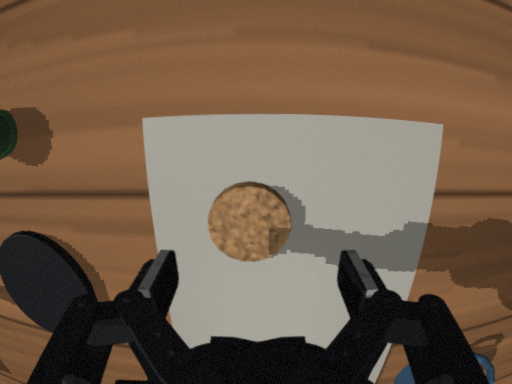

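move_arm --steps '[{"grip":85,"travel":[2,-5.5,5],"yaw":0},{"grip":85,"travel":[0,0,6],"yaw":0},{"grip":85,"travel":[0,0,4],"yaw":0},{"grip":85,"travel":[0,0,0],"yaw":0},{"grip":85,"travel":[0,0,0],"yaw":0}]'

```text
t: 2.67
position: [0.4397, 0.1912, 0.034]
tcp_rot: [0.002, 3.126, 0.009]
force: [-0.3, 0.1, -0.1]
opening: 0.992
```

move_arm --steps '[{"grip":65,"travel":[0,0,0],"yaw":0},{"grip":65,"travel":[0,0,0],"yaw":0},{"grip":65,"travel":[0,0,0],"yaw":0},{"grip":65,"travel":[0,0,0],"yaw":0}]'

```text
t: 3.0
position: [0.4402, 0.1912, 0.0346]
tcp_rot: [0.002, 3.126, 0.009]
force: [0.1, -0.5, 0.0]
opening: 0.761
```

Run:
```python
from w import *
S=look("w3")
find(S,"cork",[.4375,.190,.012],70)
s,c,im,R=S
cv2.imwrite("pics/w3c.png",cv2.resize(im[150:350,110:400,::-1],None,fx=2.7,fy=2.7,interpolation=cv2.INTER_CUBIC))
```

```text
t 3.0 tcp [0.4402 0.1912 0.0346] z [ 0.016  0.006 -1.   ] x [-1.     0.002 -0.016] f [ 0.11 -0.54  0.01] op 0.761
cork guess px [255. 230.] px [255.8 226.5] (212, 185, 89, 83) world [0.435  0.1902 0.012 ] tool offs mm [ 5.5 -1.2 22.5]
```

View pics/w3c.png

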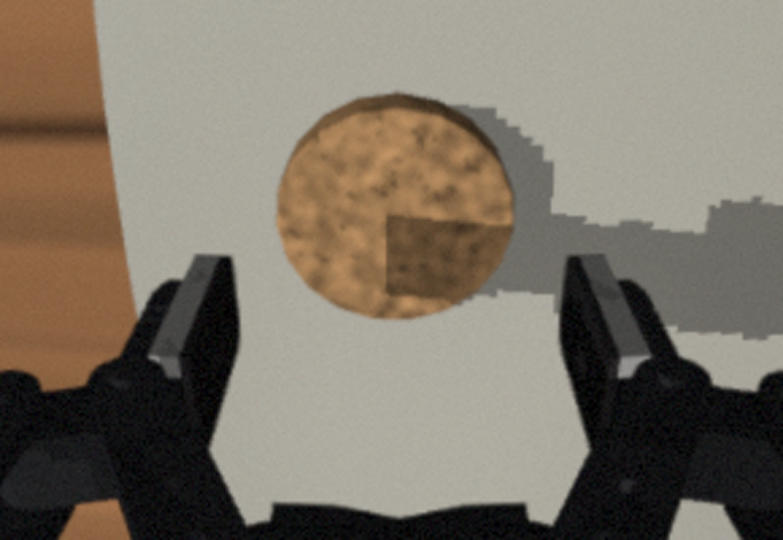

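The crop shows the cork at about (256,226) between pads 65 mm apart. The tips look higher than the cork top, so I'll keep going down carefully.

move_arm --steps '[{"grip":68,"travel":[4,-1,4],"yaw":0},{"grip":68,"travel":[0,0,4],"yaw":0},{"grip":68,"travel":[0,0,0],"yaw":0},{"grip":68,"travel":[0,0,0],"yaw":0}]'

```text
t: 3.38
position: [0.4357, 0.1901, 0.0256]
tcp_rot: [0.002, 3.126, 0.009]
force: [-0.3, 0.8, 0.5]
opening: 0.798
```

Run:
```python
from w import *
S=look("w4")
find(S,"cork",[.4365,.190,.012],55)
s,c,im,R=S
for z in (-20,-10,0,10,20): print(z,[proj(c,s["position"]+R@np.array([11,y,z])/1000).round(1).tolist() for y in(-34,34)])
g=im[...].max(2)
for r in range(236,262,2): print(r,"".join("#" if v<60 else "." for v in g[r,170:345:2]))
```

```text
t 3.3833 tcp [0.4357 0.1901 0.0256] z [ 0.016  0.006 -1.   ] x [-1.     0.002 -0.016] f [-0.35  0.76  0.51] op 0.798
cork guess px [257. 242.] px [257.6 239.1] (213, 196, 91, 86) world [0.4345 0.1902 0.012 ] tool offs mm [ 1.4 -0.1 13.5]
-20 [[187.7, 252.5], [327.7, 252.5]]
-10 [[191.7, 242.9], [323.7, 242.9]]
0 [[195.3, 234.3], [320.0, 234.3]]
10 [[198.6, 226.6], [316.7, 226.5]]
20 [[201.6, 219.6], [313.7, 219.6]]
236 ........................................................................................
238 ........................................................................................
240 ........................................................................................
242 ........................................................................................
244 ........................................................................................
246 .........##..................................................................###........
248 .........###.................................................................####.......
250 ........####.................................................................###.##.....
252 ........####................................................................#####.##....
254 .......#####................................................................#####.....##
256 ##.....#####................................................................######....##
258 ##....######................................................................######.....#
260 #.....######................................................................#######....#
```

move_arm --steps '[{"grip":68,"travel":[0,0,3],"yaw":0},{"grip":68,"travel":[0,0,2],"yaw":0},{"grip":68,"travel":[0,0,0],"yaw":0}]'

```text
t: 3.68
position: [0.436, 0.1902, 0.0202]
tcp_rot: [0.002, 3.125, 0.009]
force: [0.1, 0.2, -0.3]
opening: 0.793
```

move_arm --steps '[{"grip":68,"travel":[0,0,3],"yaw":0},{"grip":68,"travel":[0,0,2],"yaw":0},{"grip":68,"travel":[0,0,0],"yaw":0}]'

```text
t: 3.93
position: [0.4361, 0.1903, 0.0146]
tcp_rot: [0.002, 3.125, 0.009]
force: [0.1, -0.3, 0.0]
opening: 0.796
```

move_arm --steps '[{"grip":68,"travel":[0,0,2],"yaw":0},{"grip":68,"travel":[0,0,0],"yaw":0}]'

```text
t: 4.1
position: [0.4361, 0.1903, 0.0123]
tcp_rot: [0.002, 3.126, 0.009]
force: [0.2, 0.3, 0.0]
opening: 0.803
```

Run:
```python
from w import *
S=look("w5")
find(S,"cork",[.4365,.190,.012],52)
s,c,im,R=S
cv2.imwrite("pics/w5c.png",cv2.resize(im[170:350,150:370,::-1],None,fx=3.3,fy=3.3,interpolation=cv2.INTER_CUBIC))
```

```text
t 4.1 tcp [0.4361 0.1903 0.0123] z [ 0.016  0.006 -1.   ] x [-1.     0.002 -0.016] f [0.18 0.33 0.03] op 0.803
cork guess px [257. 253.] px [257.6 249. ] (209, 204, 98, 90) world [0.434  0.1902 0.012 ] tool offs mm [ 2.2 -0.   0.2]
```

View pics/w5c.png

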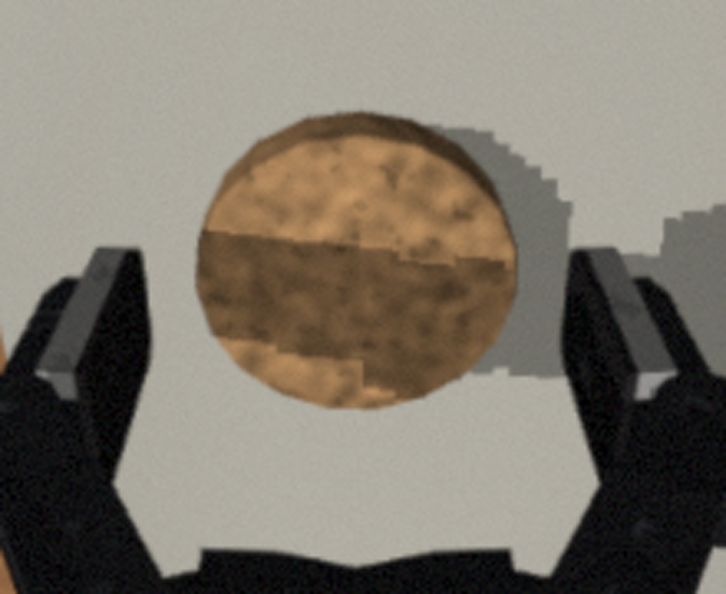

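The crop shows the cork centred between the tips, which still look about 10 mm above it, with no contact force yet. I'll go down a little more.

move_arm --steps '[{"grip":68,"travel":[1.5,0,2],"yaw":0},{"grip":68,"travel":[0,0,1.5],"yaw":0},{"grip":68,"travel":[0,0,0],"yaw":0}]'

```text
t: 4.4
position: [0.4347, 0.1904, 0.0087]
tcp_rot: [0.002, 3.125, 0.009]
force: [0.2, 0.8, 0.7]
opening: 0.796
```

move_arm --steps '[{"grip":68,"travel":[0,0,2],"yaw":0},{"grip":68,"travel":[0,0,2],"yaw":0},{"grip":68,"travel":[0,0,0],"yaw":0}]'

```text
t: 4.65
position: [0.4348, 0.1904, 0.0043]
tcp_rot: [0.002, 3.125, 0.009]
force: [-0.5, -0.3, 0.5]
opening: 0.792
```

move_arm --steps '[{"grip":64,"travel":[0,0,2],"yaw":0},{"grip":64,"travel":[0,0,2],"yaw":0},{"grip":64,"travel":[0,0,2],"yaw":0},{"grip":64,"travel":[0,0,0],"yaw":0},{"grip":64,"travel":[0,0,0],"yaw":0}]'

```text
t: 5.07
position: [0.4349, 0.1904, -0.0025]
tcp_rot: [0.002, 3.125, 0.009]
force: [-0.7, 0.0, -0.4]
opening: 0.749
```

Run:
```python
from w import *
S=look("w6")
find(S,"cork",[.4365,.190,.012],50)
s,c,im,R=S
for z in (-20,-15,-10,-5,0): print(z,[proj(c,s["position"]+R@np.array([11,y,z])/1000).round(1).tolist() for y in(-32,32)])
g=im[...].max(2)
for r in range(236,262,2): print(r,"".join("#" if v<60 else "." for v in g[r,170:345:2]))
```

```text
t 5.0667 tcp [ 0.4349  0.1904 -0.0025] z [ 0.016  0.006 -1.   ] x [-1.     0.002 -0.016] f [-0.73  0.02 -0.38] op 0.749
cork guess px [257. 270.] px [257.1 266.4] (207, 220, 101, 92) world [0.4345 0.19   0.012 ] tool offs mm [  0.2  -0.3 -14.5]
-20 [[191.6, 252.6], [323.7, 252.6]]
-15 [[193.6, 247.7], [321.7, 247.6]]
-10 [[195.4, 243.0], [319.9, 243.0]]
-5 [[197.2, 238.5], [318.1, 238.5]]
0 [[198.9, 234.3], [316.4, 234.3]]
236 ...............................................................#........................
238 ................................................................#.......................
240 ................................................................##......................
242 ..................................................................#.....................
244 ..................................................................#.....................
246 ...........###.............................................................###..#.......
248 ..........####.............................................................###..........
250 ..........####.............................................................###..........
252 ..........####............................................................#####.........
254 ..##.....#####............................................................#####.....###.
256 ####.....#####............................................................######....####
258 ####....######............................................................######.....###
260 ###.....#######...........................................................######.....###
```

move_arm --steps '[{"grip":64,"travel":[0,0,2],"yaw":0},{"grip":64,"travel":[0,0,2],"yaw":0},{"grip":64,"travel":[0,0,0],"yaw":0},{"grip":61,"travel":[0,0,0],"yaw":0},{"grip":59,"travel":[0,0,0],"yaw":0},{"grip":58,"travel":[0,0,0],"yaw":0}]' --grip_force 25

```text
t: 5.62
position: [0.4352, 0.1897, -0.0055]
tcp_rot: [0.001, 3.125, 0.007]
force: [0.3, -0.7, -0.2]
opening: 0.679
```

move_arm --steps '[{"grip":52,"travel":[0,0,0],"yaw":0},{"grip":52,"travel":[0,0,0],"yaw":0},{"grip":52,"travel":[0,0,0],"yaw":0},{"grip":52,"travel":[0,0,0],"yaw":0},{"grip":52,"travel":[0,0,0],"yaw":0}]' --grip_force 25

```text
t: 6.03
position: [0.4355, 0.1894, -0.0047]
tcp_rot: [0.001, 3.125, 0.007]
force: [0.3, 0.1, 0.6]
opening: 0.639
```

Run:
```python
from w import *
S=look("w7")
find(S,"cork",[.4365,.190,.012],50)
s,c,im,R=S
cv2.imwrite("pics/w7c.png",cv2.resize(im[170:350,150:370,::-1],None,fx=3.3,fy=3.3,interpolation=cv2.INTER_CUBIC))
```

```text
t 6.0333 tcp [ 0.4355  0.1894 -0.0047] z [ 0.017  0.004 -1.   ] x [-1.     0.001 -0.017] f [0.28 0.13 0.58] op 0.639
cork guess px [259. 271.] px [258.7 268.2] (209, 221, 101, 93) world [0.4348 0.1898 0.012 ] tool offs mm [  0.4   0.5 -16.7]
```

View pics/w7c.png

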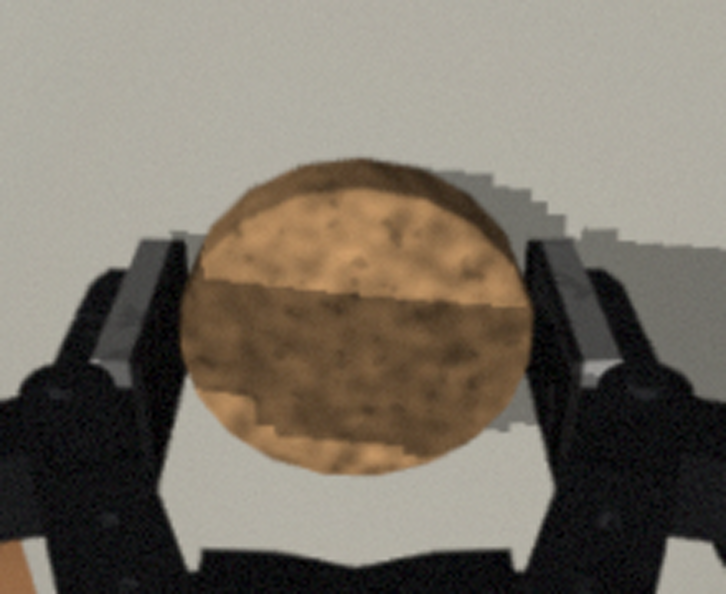

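The crop shows the cork held between both pads, cork centre about (258,268). Test lift.

move_arm --steps '[{"grip":50,"travel":[0,0,-5],"yaw":0},{"grip":50,"travel":[0,0,-10],"yaw":0},{"grip":50,"travel":[0,0,-15],"yaw":0},{"grip":50,"travel":[0,0,-15],"yaw":0},{"grip":50,"travel":[0,0,0],"yaw":0},{"grip":50,"travel":[0,0,0],"yaw":0}]'

```text
t: 6.58
position: [0.4344, 0.1892, 0.0442]
tcp_rot: [0.001, 3.125, 0.007]
force: [0.1, -0.2, -0.8]
opening: 0.644
```

Run:
```python
from w import *
S=look("w8")
s,c,im,R=S
find(S,"cork",s["position"]+R@np.array([0,0,-.017]),50)
find(S,"dark",[.5145,-.010,.012],60)
u=proj(c,np.array([.5145,-.01,.012]));print(u)
```

```text
t 6.5833 tcp [0.4344 0.1892 0.0442] z [ 0.016  0.004 -1.   ] x [-1.     0.001 -0.016] f [ 0.06 -0.22 -0.82] op 0.644
cork guess px [258. 269.] px [257.9 267.1] (208, 219, 101, 95) world [0.4328 0.1893 0.0612] tool offs mm [  1.3   0.1 -17. ]
dark guess px [ 46. 297.] px [ 54.3 291.3] (3, 238, 104, 119) world [0.5048 0.005  0.012 ] tool offs mm [ -70.  -184.3   32.6]
[ 46.06365463 297.39023686]
```

move_arm --steps '[{"grip":50,"travel":[-16,-16,-16],"yaw":0},{"grip":50,"travel":[-20,-20,-20],"yaw":0},{"grip":50,"travel":[-20,-20,-20],"yaw":0},{"grip":50,"travel":[-20,-18,0],"yaw":0},{"grip":50,"travel":[-16,-16,0],"yaw":0},{"grip":50,"travel":[0,0,0],"yaw":0},{"grip":50,"travel":[0,0,0],"yaw":0}]'

```text
t: 7.22
position: [0.5273, 0.0946, 0.1007]
tcp_rot: [-0.003, 3.13, 0.004]
force: [-0.9, 0.2, 0.2]
opening: 0.644
```

```bash
cat >> w.py <<'E'
def circle(S,kind,X,rad,z):
    """circle fit of a mask's outline cast on plane z, convex hull"""
    s,c,im,R=S;b=blob(im,kind,proj(c,np.array(X)),rad);h=cv2.convexHull(b[1]).reshape(-1,2)
    P=np.array([plane(c,p,z,True)[:2] for p in h])
    A=np.c_[2*P,np.ones(len(P))];q=np.linalg.lstsq(A,(P**2).sum(1),rcond=None)[0]
    r=np.sqrt(q[2]+q[0]**2+q[1]**2);print("circle",q[:2].round(4),"r",r.round(4),"px",b[0].round(0),cv2.boundingRect(b[1]),"tool offs",(1000*R.T@(np.r_[q[:2],z]-s["position"])).round(1))
    return q[:2]
E
python3 - <<'E'
from w import *
S=look("w9")
circle(S,"dark",[.5145,-.010,.012],90,.012)
E
```

```text
t 7.2167 tcp [0.5273 0.0946 0.1007] z [ 0.011  0.003 -1.   ] x [-1.    -0.002 -0.011] f [-0.92  0.24  0.22] op 0.644
circle [ 0.5119 -0.0068] r 0.059 px [144. 176.] (82, 112, 124, 130) tool offs [  16.5 -101.7   88.3]
```

View pics/w9.png

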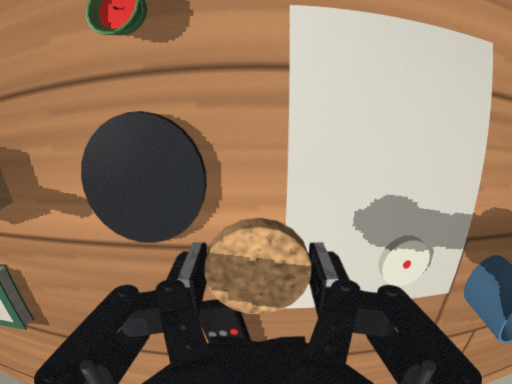

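Wrist view: plate at (144,176), cork held at (258,267), tile dot (406,265), candle top left.

move_arm --steps '[{"grip":50,"travel":[4,-20,0],"yaw":0},{"grip":50,"travel":[4,-30,5],"yaw":0},{"grip":50,"travel":[3,-30,20],"yaw":0},{"grip":50,"travel":[3,-16,25],"yaw":0},{"grip":50,"travel":[0,-2,10],"yaw":0},{"grip":50,"travel":[0,0,0],"yaw":0},{"grip":50,"travel":[0,0,0],"yaw":0}]'

```text
t: 7.85
position: [0.5093, -0.0003, 0.0365]
tcp_rot: [-0.014, 3.135, 0.006]
force: [-0.1, -0.1, 0.1]
opening: 0.638
```

```bash
cat > near.py <<'E'
from w import *
# plate edge samples by the light/dark change on image rows/rays round the expected circle, then circle fit
def plate(S,X,z=.012,lo=50,hi=70,arc=(100,260)):
    s,c,im,R=S;g=cv2.GaussianBlur(im,(3,3),0).max(2).astype(float);P=[]
    for a in np.radians(np.arange(arc[0],arc[1],3)):
        rs=np.arange(lo,hi,.25);L=[proj(c,np.array([X[0]+r*np.cos(a)/1e3,X[1]+r*np.sin(a)/1e3,z])) for r in rs]
        v=np.array([g[int(round(u[1])),int(round(u[0]))] if 0<=u[0]<511 and 0<=u[1]<383 else np.nan for u in L])
        if np.isnan(v).any() or v[0]>75 or v[-1]<85: continue
        k=np.argmax(v>(v[0]+v[-1])/2);P.append([X[0]+rs[k]*np.cos(a)/1e3,X[1]+rs[k]*np.sin(a)/1e3])
    P=np.array(P);A=np.c_[2*P,np.ones(len(P))]
    for _ in range(3):
        q=np.linalg.lstsq(A,(P**2).sum(1),rcond=None)[0];r=np.sqrt(q[2]+q[0]**2+q[1]**2);e=abs(np.hypot(*(P-q[:2]).T)-r);A,P=A[e<.0015],P[e<.0015]
    from scipy.optimize import least_squares as ls
    f=ls(lambda p:np.hypot(*(P-p).T)-.060,q[:2]).x
    print("plate free",q[:2].round(4),"r",r.round(4),"n",len(P),"fixed r",f.round(4),"tool offs",(1000*R.T@(np.r_[f,z]-s["position"])).round(1))
E
python3 - <<'E'
from near import *
S=look("w10");s,c,im,R=S
plate(S,[.5125,-.008]);plate(S,[.5125,-.008],0)
P=find(S,"cork",s["position"]+R@np.array([0,0,-.017]),50)
E
```

```text
t 7.85 tcp [ 5.093e-01 -3.000e-04  3.650e-02] z [ 0.007  0.004 -1.   ] x [-1.    -0.009 -0.007] f [-0.08 -0.09  0.12] op 0.638
plate free [ 0.5107 -0.0079] r 0.0589 n 51 fixed r [ 0.5121 -0.0079] tool offs [-2.6 -7.7 24.5]
plate free [ 0.5165 -0.0083] r 0.0629 n 50 fixed r [ 0.513  -0.0084] tool offs [-3.4 -8.2 36.5]
cork guess px [258. 269.] px [258. 269.] (208, 219, 101, 101) world [ 5.089e-01 -2.000e-04  5.350e-02] tool offs mm [  0.2   0.2 -17. ]
```

View pics/w10.png

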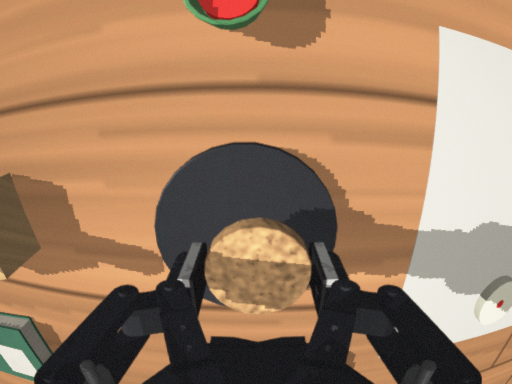

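Wrist view: plate around (246,225), cork over its far right part; shift 3 mm away and 8 mm right, then lower.

move_arm --steps '[{"grip":50,"travel":[-3,-8,0],"yaw":-0.009},{"grip":50,"travel":[0,0,8],"yaw":0},{"grip":50,"travel":[0,0,8],"yaw":0},{"grip":50,"travel":[0,0,4],"yaw":0},{"grip":50,"travel":[0,0,0],"yaw":0},{"grip":50,"travel":[0,0,0],"yaw":0}]'

```text
t: 8.4
position: [0.5151, -0.0056, 0.0174]
tcp_rot: [-0.037, 3.129, 0.005]
force: [0.9, -0.4, -0.0]
opening: 0.641
```

Run:
```python
from near import *
S=look("w11");s,c,im,R=S
plate(S,[.5125,-.008]);plate(S,[.5125,-.008],0)
P=find(S,"cork",s["position"]+R@np.array([0,0,-.017]),50)
```

```text
t 8.4 tcp [ 0.5151 -0.0056  0.0174] z [ 0.012  0.004 -1.   ] x [-1.    -0.024 -0.012] f [ 0.85 -0.43 -0.02] op 0.641
plate free [ 0.5112 -0.0079] r 0.0592 n 49 fixed r [ 0.5122 -0.0079] tool offs [ 3.  -2.2  5.4]
plate free [ 0.5174 -0.008 ] r 0.0636 n 51 fixed r [ 0.5129 -0.0079] tool offs [ 2.4 -2.3 17.4]
cork guess px [258. 269.] px [257.9 267.4] (208, 219, 101, 96) world [ 0.5137 -0.0056  0.0344] tool offs mm [  1.2   0.1 -17. ]
```

move_arm --steps '[{"grip":50,"travel":[2,-2.5,2],"yaw":0.02},{"grip":50,"travel":[0,0,3],"yaw":0},{"grip":50,"travel":[0,0,2],"yaw":0},{"grip":50,"travel":[0,0,0],"yaw":0},{"grip":50,"travel":[0,0,0],"yaw":0}]'

```text
t: 8.87
position: [0.5131, -0.0084, 0.0101]
tcp_rot: [-0.002, 3.129, 0.006]
force: [-0.1, 0.2, -0.4]
opening: 0.64
```

Run:
```python
from near import *
S=look("w12");s,c,im,R=S
plate(S,[.5125,-.008]);plate(S,[.5125,-.008],0)
P=find(S,"cork",s["position"]+R@np.array([0,0,-.017]),50)
```

```text
t 8.8667 tcp [ 0.5131 -0.0084  0.0101] z [ 0.012  0.004 -1.   ] x [-1.    -0.001 -0.012] f [-0.12  0.15 -0.4 ] op 0.64
plate free [ 0.5112 -0.0078] r 0.0593 n 50 fixed r [ 0.5121 -0.0078] tool offs [ 0.9  0.7 -1.9]
plate free [ 0.5175 -0.008 ] r 0.0636 n 48 fixed r [ 0.5131 -0.0081] tool offs [ 0.1  0.3 10.1]
cork guess px [258. 269.] px [257.9 267.4] (208, 219, 101, 96) world [ 0.5117 -0.0084  0.0271] tool offs mm [  1.2   0.1 -17. ]
```

move_arm --steps '[{"grip":50,"travel":[0,0.5,1],"yaw":0},{"grip":50,"travel":[0,0,1],"yaw":0},{"grip":50,"travel":[0,0,0],"yaw":0}]'

```text
t: 9.17
position: [0.5132, -0.0079, 0.0081]
tcp_rot: [-0.002, 3.129, 0.005]
force: [0.9, -0.9, 0.6]
opening: 0.642
```

move_arm --steps '[{"grip":50,"travel":[0,0,0.8],"yaw":0},{"grip":50,"travel":[0,0,0],"yaw":0}]'

```text
t: 9.33
position: [0.5133, -0.0078, 0.0073]
tcp_rot: [-0.002, 3.129, 0.005]
force: [0.1, -0.6, 0.3]
opening: 0.639
```

move_arm --steps '[{"grip":50,"travel":[0,0,0.8],"yaw":0},{"grip":50,"travel":[0,0,0],"yaw":0}]'

```text
t: 9.5
position: [0.5134, -0.0078, 0.0072]
tcp_rot: [-0.002, 3.129, 0.005]
force: [-0.3, 0.1, -0.6]
opening: 0.639
```

move_arm --steps '[{"grip":50,"travel":[0,0,1.2],"yaw":0},{"grip":50,"travel":[0,0,0],"yaw":0}]'

```text
t: 9.67
position: [0.5136, -0.0079, 0.0073]
tcp_rot: [-0.002, 3.128, 0.005]
force: [0.3, 0.2, -0.9]
opening: 0.641
```

move_arm --steps '[{"grip":57,"travel":[0,0,0],"yaw":0},{"grip":59,"travel":[0,0,0],"yaw":0},{"grip":62,"travel":[0,0,0],"yaw":0},{"grip":68,"travel":[0,0,0],"yaw":0},{"grip":68,"travel":[0,0,0],"yaw":0},{"grip":68,"travel":[0,0,0],"yaw":0},{"grip":68,"travel":[0,0,-10],"yaw":0},{"grip":75,"travel":[0,0,-20],"yaw":0}]'

```text
t: 10.33
position: [0.5113, -0.0078, 0.0352]
tcp_rot: [-0.002, 3.134, 0.006]
force: [1.3, 0.3, -0.8]
opening: 0.876
```

move_arm --steps '[{"grip":85,"travel":[0,0,-25],"yaw":0},{"grip":85,"travel":[0,0,-25],"yaw":0},{"grip":85,"travel":[0,0,0],"yaw":0},{"grip":85,"travel":[0,0,0],"yaw":0}]'

```text
t: 10.67
position: [0.5118, -0.0081, 0.0923]
tcp_rot: [-0.002, 3.13, 0.005]
force: [0.2, -0.1, -0.0]
opening: 0.996
```

Run:
```python
from near import *
S=look("w13");s,c,im,R=S
plate(S,[.5125,-.008],arc=(0,360));plate(S,[.5125,-.008],0)
h=cv2.cvtColor(im,cv2.COLOR_RGB2HSV)
P=find(S,"cork",[.5125,-.008,.024],48)
b=blob(im,"cork",proj(c,np.array([.5125,-.008,.024])),48);Q=np.array([plane(c,p,.018,True)[:2] for p in cv2.convexHull(b[1]).reshape(-1,2)]);print("hull circ",cv2.minEnclosingCircle((Q*1e3).astype(np.float32)))
```

```text
t 10.6667 tcp [ 0.5118 -0.0081  0.0923] z [ 0.012  0.003 -1.   ] x [-1.    -0.001 -0.012] f [ 0.25 -0.13 -0.02] op 0.996
plate free [ 0.5121 -0.0077] r 0.0599 n 110 fixed r [ 0.5121 -0.0077] tool offs [ 0.6  0.1 80.3]
plate free [ 0.5158 -0.0078] r 0.0623 n 50 fixed r [ 0.513  -0.0078] tool offs [-0.1 -0.  92.3]
cork guess px [257. 207.] px [257.4 209.8] (221, 175, 73, 70) world [ 0.5144 -0.0081  0.024 ] tool offs mm [-1.8 -0.2 68.3]
hull circ ((518.1595458984375, -8.17367172241211), 30.133052825927734)
```

View pics/w13.png

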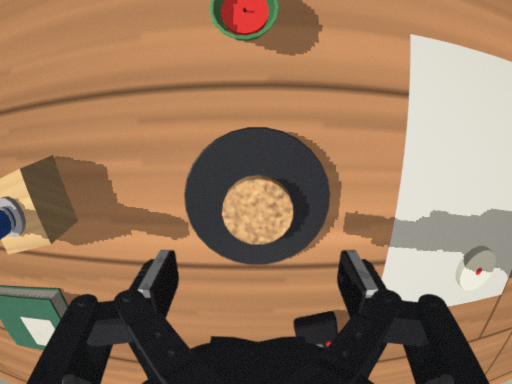

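Wrist view: cork (257,210) on plate (257,196), tile dot (479,271), press top at far left (5,218).

move_arm --steps '[{"grip":85,"travel":[-8,20,0],"yaw":0},{"grip":85,"travel":[-11,32,0],"yaw":0},{"grip":85,"travel":[-11,32,0],"yaw":0},{"grip":85,"travel":[-11,32,0],"yaw":0},{"grip":85,"travel":[-11,32,0],"yaw":0},{"grip":85,"travel":[-11,32,0],"yaw":0},{"grip":85,"travel":[-11,32,0],"yaw":0},{"grip":85,"travel":[-8,20,0],"yaw":0}]'

```text
t: 11.38
position: [0.5936, 0.2299, 0.0883]
tcp_rot: [0.009, 3.138, 0.002]
force: [0.1, -0.4, -0.1]
opening: 0.996
```

move_arm --steps '[{"grip":85,"travel":[-4,14,0],"yaw":0},{"grip":85,"travel":[0,0,0],"yaw":0},{"grip":85,"travel":[0,0,0],"yaw":0}]'

```text
t: 11.63
position: [0.5971, 0.249, 0.0848]
tcp_rot: [0.002, 3.142, 0.001]
force: [0.3, 0.0, -0.3]
opening: 0.995
```

Run:
```python
from near import *
S=look("w14");s,c,im,R=S
P=find(S,"red",[.5997,.246,.012],30)
```

```text
t 11.6333 tcp [0.5971 0.249  0.0848] z [ 0.     0.001 -1.   ] x [-1.     0.001 -0.   ] f [ 0.28  0.   -0.34] op 0.995
red guess px [254. 209.] px [254.4 208.2] (249, 203, 12, 11) world [0.5994 0.2465 0.012 ] tool offs mm [-2.3 -2.5 72.8]
```

move_arm --steps '[{"grip":75,"travel":[-2.5,-2.5,15],"yaw":0},{"grip":70,"travel":[0,0,20],"yaw":0},{"grip":70,"travel":[0,0,20],"yaw":0},{"grip":70,"travel":[0,0,10],"yaw":0},{"grip":70,"travel":[0,0,0],"yaw":0},{"grip":70,"travel":[0,0,0],"yaw":0}]'

```text
t: 12.18
position: [0.5986, 0.2394, 0.0137]
tcp_rot: [-0.01, -3.138, 0.001]
force: [0.1, 0.0, 0.5]
opening: 0.819
```

Run:
```python
from near import *
S=look("w15");s,c,im,R=S
P=find(S,"red",[.5997,.246,.012],30)
```

```text
t 12.1833 tcp [0.5986 0.2394 0.0137] z [-0.003 -0.001 -1.   ] x [-1.     0.007  0.003] f [0.12 0.01 0.48] op 0.819
red guess px [269. 253.] px [270.2 252.3] (262, 245, 17, 15) world [0.5995 0.2465 0.012 ] tool offs mm [-0.9  7.1  1.7]
```

move_arm --steps '[{"grip":68,"travel":[-1,7,0],"yaw":-0.007},{"grip":68,"travel":[0,0,0],"yaw":0},{"grip":68,"travel":[0,0,4],"yaw":0},{"grip":68,"travel":[0,0,4],"yaw":0},{"grip":68,"travel":[0,0,0],"yaw":0}]'

```text
t: 12.65
position: [0.6017, 0.2477, 0.0089]
tcp_rot: [-0.002, 3.139, 0.001]
force: [0.2, -0.2, -0.0]
opening: 0.799
```

Run:
```python
from near import *
S=look("w16");s,c,im,R=S
P=find(S,"red",[.5997,.246,.012],30)
```

```text
t 12.65 tcp [0.6017 0.2477 0.0089] z [ 0.002  0.001 -1.   ] x [-1.    -0.001 -0.002] f [ 0.19 -0.17 -0.04] op 0.799
red guess px [255. 252.] px [255.7 252.1] (247, 245, 18, 15) world [0.5995 0.2466 0.012 ] tool offs mm [ 2.1 -1.1 -3.2]
```

move_arm --steps '[{"grip":68,"travel":[2,-1,2],"yaw":0},{"grip":66,"travel":[0,0,2.5],"yaw":0},{"grip":64,"travel":[0,0,2.5],"yaw":0},{"grip":64,"travel":[0,0,2.5],"yaw":0},{"grip":64,"travel":[0,0,0],"yaw":0},{"grip":64,"travel":[0,0,0],"yaw":0}]'

```text
t: 13.2
position: [0.5995, 0.2465, -0.0014]
tcp_rot: [-0.002, 3.139, 0.001]
force: [-0.5, -0.1, 1.0]
opening: 0.749
```

move_arm --steps '[{"grip":64,"travel":[0,0,2],"yaw":0},{"grip":63,"travel":[0,0,2],"yaw":0},{"grip":62,"travel":[0,0,0],"yaw":0},{"grip":60,"travel":[0,0,0],"yaw":0},{"grip":58,"travel":[0,0,0],"yaw":0}]' --grip_force 40

```text
t: 13.62
position: [0.5996, 0.2464, -0.0057]
tcp_rot: [-0.002, 3.139, 0.001]
force: [-0.7, 0.4, 0.4]
opening: 0.681
```

move_arm --steps '[{"grip":52,"travel":[0,0,0],"yaw":0},{"grip":50,"travel":[0,0,0],"yaw":0},{"grip":50,"travel":[0,0,0],"yaw":0},{"grip":50,"travel":[0,0,0],"yaw":0}]'

```text
t: 13.95
position: [0.6003, 0.2466, -0.0045]
tcp_rot: [-0.002, 3.138, 0.002]
force: [0.1, 0.6, -1.0]
opening: 0.633
```

move_arm --steps '[{"grip":48,"travel":[0,0,-4],"yaw":0},{"grip":48,"travel":[0,0,-10],"yaw":0},{"grip":48,"travel":[0,0,-25],"yaw":0},{"grip":48,"travel":[0,0,-30],"yaw":0},{"grip":48,"travel":[0,0,-20],"yaw":0},{"grip":48,"travel":[0,0,0],"yaw":0},{"grip":48,"travel":[0,0,0],"yaw":0}]'

```text
t: 14.53
position: [0.5989, 0.2462, 0.09]
tcp_rot: [-0.002, 3.14, 0.001]
force: [-0.9, 0.8, -1.6]
opening: 0.635
```

Run:
```python
from near import *
S=look("w17");s,c,im,R=S
P=find(S,"red",s["position"]+R@np.array([0,0,-.0165]),30)
```

```text
t 14.5333 tcp [0.5989 0.2462 0.09  ] z [ 0.002  0.001 -1.   ] x [-1.    -0.001 -0.002] f [-0.92  0.83 -1.63] op 0.635
red guess px [258. 269.] px [257.5 268.8] (249, 261, 18, 16) world [0.5989 0.2461 0.1065] tool offs mm [  0.   -0.1 -16.5]
```

move_arm --steps '[{"grip":48,"travel":[6,-18,0],"yaw":0},{"grip":48,"travel":[11,-31,0],"yaw":0},{"grip":48,"travel":[11,-31,0],"yaw":0},{"grip":48,"travel":[11,-31,0],"yaw":0},{"grip":48,"travel":[11,-31,0],"yaw":0},{"grip":48,"travel":[11,-31,0],"yaw":0},{"grip":48,"travel":[9,-25,0],"yaw":0},{"grip":48,"travel":[6,-15,0],"yaw":0}]'

```text
t: 15.25
position: [0.5162, 0.0281, 0.082]
tcp_rot: [0.011, -3.134, -0.001]
force: [0.8, 0.0, -1.6]
opening: 0.634
```

move_arm --steps '[{"grip":48,"travel":[3,-8,0],"yaw":0},{"grip":48,"travel":[0,0,0],"yaw":0},{"grip":48,"travel":[0,0,0],"yaw":0}]'

```text
t: 15.5
position: [0.5109, 0.0173, 0.08]
tcp_rot: [0.005, -3.13, -0.002]
force: [-0.6, -0.3, -1.1]
opening: 0.636
```

move_arm --steps '[{"grip":48,"travel":[-1,-12,5],"yaw":0},{"grip":48,"travel":[-1,-10,10],"yaw":0},{"grip":48,"travel":[-1,-3,10],"yaw":0},{"grip":48,"travel":[0,0,10],"yaw":0},{"grip":48,"travel":[0,0,0],"yaw":0},{"grip":48,"travel":[0,0,0],"yaw":0}]'

```text
t: 16.0
position: [0.5148, -0.0075, 0.0394]
tcp_rot: [0.01, -3.128, -0.002]
force: [0.6, 0.7, -0.1]
opening: 0.639
```

Run:
```python
from near import *
S=look("w18");s,c,im,R=S
plate(S,[.5125,-.008]);plate(S,[.5125,-.008],0)
P=find(S,"red",s["position"]+R@np.array([0,0,-.0165]),30)
```

```text
t 16.0 tcp [ 0.5148 -0.0075  0.0394] z [-0.013  0.002 -1.   ] x [-1.    -0.006  0.013] f [ 0.63  0.74 -0.12] op 0.639
plate free [ 0.512  -0.0078] r 0.0595 n 45 fixed r [ 0.5126 -0.0078] tool offs [ 1.8 -0.4 27.4]
plate free [ 0.5169 -0.008 ] r 0.0632 n 48 fixed r [ 0.513  -0.0081] tool offs [ 1.3 -0.7 39.4]
red guess px [258. 269.] px [257.5 268.9] (249, 262, 18, 15) world [ 0.5151 -0.0076  0.0559] tool offs mm [ -0.1  -0.1 -16.5]
```

move_arm --steps '[{"grip":48,"travel":[0.5,-0.5,5],"yaw":0},{"grip":48,"travel":[0,0,6],"yaw":0},{"grip":48,"travel":[0,0,3],"yaw":0},{"grip":48,"travel":[0,0,0],"yaw":0},{"grip":48,"travel":[0,0,0],"yaw":0}]'

```text
t: 16.47
position: [0.5142, -0.0071, 0.0245]
tcp_rot: [0.012, -3.129, -0.002]
force: [-0.5, -0.6, -1.0]
opening: 0.639
```

move_arm --steps '[{"grip":48,"travel":[0.5,-0.8,1.5],"yaw":0},{"grip":48,"travel":[0,0,1.5],"yaw":0},{"grip":48,"travel":[0,0,1],"yaw":0},{"grip":48,"travel":[0,0,0],"yaw":0}]'

```text
t: 16.8
position: [0.5139, -0.0079, 0.0206]
tcp_rot: [0.012, -3.13, -0.002]
force: [0.1, 0.3, -0.8]
opening: 0.634
```

move_arm --steps '[{"grip":48,"travel":[0,0,1],"yaw":0},{"grip":48,"travel":[0,0,0],"yaw":0}]'

```text
t: 16.97
position: [0.514, -0.008, 0.0196]
tcp_rot: [0.012, -3.13, -0.002]
force: [-0.6, -0.0, -0.5]
opening: 0.632
```

move_arm --steps '[{"grip":48,"travel":[0,0,1],"yaw":0},{"grip":48,"travel":[0,0,0],"yaw":0}]'

```text
t: 17.13
position: [0.5142, -0.008, 0.0192]
tcp_rot: [0.012, -3.131, -0.002]
force: [-1.3, 0.0, 0.8]
opening: 0.631
```

Contact at the expected height (0.0192). Release and retreat.

move_arm --steps '[{"grip":57,"travel":[0,0,0],"yaw":0},{"grip":59,"travel":[0,0,0],"yaw":0},{"grip":62,"travel":[0,0,0],"yaw":0},{"grip":68,"travel":[0,0,0],"yaw":0},{"grip":68,"travel":[0,0,0],"yaw":0},{"grip":68,"travel":[0,0,0],"yaw":0},{"grip":68,"travel":[0,0,-8],"yaw":0},{"grip":75,"travel":[0,0,-20],"yaw":0}]'

```text
t: 17.8
position: [0.5128, -0.0079, 0.0455]
tcp_rot: [0.012, -3.126, -0.003]
force: [-1.0, 0.8, -0.0]
opening: 0.875
```

move_arm --steps '[{"grip":85,"travel":[0,0,-30],"yaw":0},{"grip":85,"travel":[0,0,-35],"yaw":0},{"grip":85,"travel":[0,0,-30],"yaw":0},{"grip":85,"travel":[0,0,0],"yaw":0},{"grip":85,"travel":[0,0,0],"yaw":0}]'

```text
t: 18.22
position: [0.5148, -0.0081, 0.1498]
tcp_rot: [0.012, -3.129, -0.002]
force: [-0.8, -0.3, -1.3]
opening: 0.995
```

Run:
```python
from near import *
S=look("w19");s,c,im,R=S
plate(S,[.5125,-.008],arc=(0,360))
P=find(S,"red",[.514,-.008,.036],25)
P=find(S,"blue",[.514,-.229,.126],70)
print(proj(c,np.array([.514,-.229,.126])))
```

```text
t 18.2167 tcp [ 0.5148 -0.0081  0.1498] z [-0.012  0.001 -1.   ] x [-1.    -0.008  0.012] f [-0.79 -0.29 -1.31] op 0.995
plate free [ 0.5122 -0.0078] r 0.0598 n 115 fixed r [ 0.5122 -0.0078] tool offs [1.000e+00 1.000e-01 1.379e+02]
red guess px [258. 190.] px [257.4 190. ] (253, 186, 10, 9) world [ 0.5141 -0.0081  0.036 ] tool offs mm [ -0.6  -0.2 113.8]
blue guess px [ -2. 221.] px [ 21.7 206.1] (0, 186, 47, 45) world [ 0.4997 -0.1908  0.126 ] tool offs mm [  16.3 -182.6   23.8]
[ -2.43598554 220.80141693]
```

move_arm --steps '[{"grip":85,"travel":[0,-18,-20],"yaw":0},{"grip":85,"travel":[0,-33,-20],"yaw":0},{"grip":85,"travel":[0,-33,-10],"yaw":0},{"grip":85,"travel":[0,-33,0],"yaw":0},{"grip":85,"travel":[0,-33,0],"yaw":0},{"grip":85,"travel":[0,-28,0],"yaw":0},{"grip":85,"travel":[0,-16,0],"yaw":0},{"grip":85,"travel":[0,-5,0],"yaw":0}]'

```text
t: 18.93
position: [0.5143, -0.2137, 0.1946]
tcp_rot: [0.019, -3.119, -0.007]
force: [0.8, -1.2, -0.0]
opening: 0.997
```

move_arm --steps '[{"grip":85,"travel":[0,0,0],"yaw":0.008},{"grip":85,"travel":[0,0,0],"yaw":0}]'

```text
t: 19.1
position: [0.5134, -0.2139, 0.1926]
tcp_rot: [0.002, -3.116, -0.01]
force: [0.1, 0.1, -0.3]
opening: 0.994
```

```bash
cat > pr.py <<'E'
from near import *
def press(S,X,ztop,rad=60):
    s,c,im,R=S;b=blob(im,"blue",proj(c,np.array(X)),rad);h=cv2.convexHull(b[1]).reshape(-1,2)
    P=np.array([plane(c,p,ztop,True) for p in h])
    print("px",b[0].round(0),cv2.boundingRect(b[1]),"far x",P[:,0].max().round(4),"y range",P[:,1].min().round(4),P[:,1].max().round(4))
    q=np.array([P[:,0].max()-.012,(P[:,1].min()+P[:,1].max())/2,ztop]);print("axis at top",q.round(4),"tool offs",(1000*R.T@(q-s["position"])).round(1))
E
python3 - <<'E'
from pr import *
S=look("w20");s,c,im,R=S
press(S,[.514,-.229,.126],.126)
cv2.imwrite("pics/w20c.png",im[...,::-1])
E
```

```text
t 19.1 tcp [ 0.5134 -0.2139  0.1926] z [-0.025  0.006 -1.   ] x [-1.    -0.001  0.025] f [ 0.07  0.11 -0.31] op 0.994
px [239. 200.] (224, 176, 30, 47) far x 0.523 y range -0.2393 -0.217
axis at top [ 0.511  -0.2282  0.126 ] tool offs [  0.8 -14.6  66.6]
```

View pics/w20c.png

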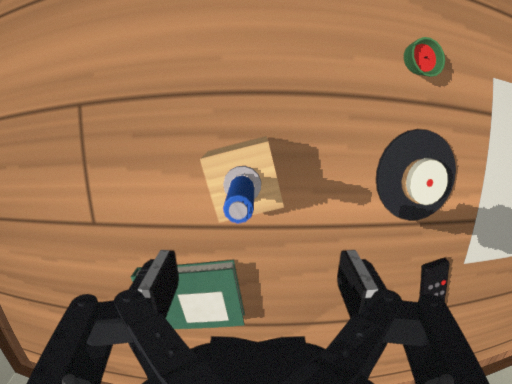

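The wrist view shows the press top at (238,210) in its stand, book below, and the stack intact with the dot at (430,183).

move_arm --steps '[{"grip":85,"travel":[0,-7,5],"yaw":0},{"grip":85,"travel":[0,-7,15],"yaw":0},{"grip":85,"travel":[0,0,20],"yaw":0},{"grip":85,"travel":[0,0,15],"yaw":0},{"grip":85,"travel":[0,0,10],"yaw":0},{"grip":85,"travel":[0,0,0],"yaw":0},{"grip":85,"travel":[0,0,0],"yaw":0}]'

```text
t: 19.73
position: [0.5128, -0.2231, 0.1239]
tcp_rot: [0.016, -3.117, -0.01]
force: [0.3, -0.6, 0.5]
opening: 0.993
```

Run:
```python
from pr import *
S=look("w21");s,c,im,R=S
press(S,[.512,-.2285,.126],.126)
```

```text
t 19.7333 tcp [ 0.5128 -0.2231  0.1239] z [-0.025  0.006 -1.   ] x [-1.    -0.01   0.025] f [ 0.29 -0.55  0.5 ] op 0.993
px [248. 236.] (227, 199, 42, 72) far x 0.5231 y range -0.2399 -0.2174
axis at top [ 0.5111 -0.2287  0.126 ] tool offs [ 1.9 -5.5 -2. ]
```

move_arm --steps '[{"grip":80,"travel":[0.5,-5.5,5],"yaw":0.01},{"grip":75,"travel":[0,0,14],"yaw":0},{"grip":70,"travel":[0,0,14],"yaw":0},{"grip":65,"travel":[0,0,10],"yaw":0},{"grip":60,"travel":[0,0,5],"yaw":0},{"grip":55,"travel":[0,0,0],"yaw":0},{"grip":50,"travel":[0,0,0],"yaw":0},{"grip":45,"travel":[0,0,0],"yaw":0}]'

```text
t: 20.45
position: [0.5141, -0.2311, 0.0782]
tcp_rot: [-0.003, -3.124, -0.003]
force: [0.2, -0.2, 0.8]
opening: 0.529
```

Run:
```python
from pr import *
S=look("w22");s,c,im,R=S
press(S,[.512,-.2285,.126],.126)
```

```text
t 20.45 tcp [ 0.5141 -0.2311  0.0782] z [-0.017  0.002 -1.   ] x [-1.     0.002  0.017] f [ 0.22 -0.21  0.84] op 0.529
px [263. 284.] (236, 244, 56, 80) far x 0.5229 y range -0.24 -0.2175
axis at top [ 0.5109 -0.2288  0.126 ] tool offs [  4.    2.4 -47.7]
```

move_arm --steps '[{"grip":45,"travel":[3,2.4,3],"yaw":0},{"grip":42,"travel":[0,0,3],"yaw":0},{"grip":40,"travel":[0,0,0],"yaw":0},{"grip":38,"travel":[0,0,0],"yaw":0}]' --grip_force 50

```text
t: 20.83
position: [0.5114, -0.2287, 0.0733]
tcp_rot: [-0.003, -3.127, -0.001]
force: [0.6, -0.1, -0.2]
opening: 0.442
```

Run:
```python
from pr import *
S=look("w23");s,c,im,R=S
press(S,[.512,-.2285,.126],.126,50)
```

```text
t 20.8333 tcp [ 0.5114 -0.2287  0.0733] z [-0.015  0.    -1.   ] x [-1.     0.002  0.015] f [ 0.65 -0.06 -0.24] op 0.442
px [258. 301.] (230, 267, 57, 69) far x 0.5226 y range -0.2398 -0.2174
axis at top [ 0.5106 -0.2286  0.126 ] tool offs [  1.5   0.1 -52.7]
```

Centred. Close on the handle.

move_arm --steps '[{"grip":30,"travel":[0,0,0],"yaw":0},{"grip":26,"travel":[0,0,0],"yaw":0},{"grip":20,"travel":[0,0,0],"yaw":0},{"grip":16,"travel":[0,0,0],"yaw":0},{"grip":14,"travel":[0,0,0],"yaw":0},{"grip":14,"travel":[0,0,0],"yaw":0}]' --grip_force 60

```text
t: 21.38
position: [0.5115, -0.2287, 0.0736]
tcp_rot: [-0.003, -3.127, -0.001]
force: [-0.3, -0.2, 0.5]
opening: 0.268
```

move_arm --steps '[{"grip":14,"travel":[0,0,-4],"yaw":0},{"grip":14,"travel":[0,0,-10],"yaw":0},{"grip":14,"travel":[0,0,-15],"yaw":0},{"grip":14,"travel":[0,0,-20],"yaw":0},{"grip":14,"travel":[0,0,-20],"yaw":0},{"grip":14,"travel":[0,0,-15],"yaw":0},{"grip":14,"travel":[0,0,0],"yaw":0},{"grip":14,"travel":[0,0,0],"yaw":0}]'

```text
t: 22.05
position: [0.5121, -0.2285, 0.164]
tcp_rot: [-0.003, -3.126, -0.002]
force: [-0.6, -0.7, -1.8]
opening: 0.267
```

Run:
```python
from pr import *
S=look("w24");s,c,im,R=S
dz=s["position"][2]-.0736
press(S,[s["position"][0],s["position"][1],.126+dz],.126+dz,50)
P=find(S,"red",[.514,-.008,.036],25)
```

```text
t 22.05 tcp [ 0.5121 -0.2285  0.164 ] z [-0.016  0.001 -1.   ] x [-1.     0.002  0.016] f [-0.59 -0.72 -1.82] op 0.267
px [257. 300.] (229, 265, 58, 71) far x 0.5237 y range -0.24 -0.2172
axis at top [ 0.5117 -0.2286  0.2164] tool offs [  1.2  -0.1 -52.4]
red guess px [453. 189.] px [453.1 189.3] (450, 186, 7, 8) world [ 0.5143 -0.0084  0.036 ] tool offs mm [ -3.9 219.9 128.2]
```

move_arm --steps '[{"grip":14,"travel":[0,12,0],"yaw":0},{"grip":14,"travel":[0,24,0],"yaw":0},{"grip":14,"travel":[0,28,0],"yaw":0},{"grip":14,"travel":[0,28,0],"yaw":0},{"grip":14,"travel":[0,28,0],"yaw":0},{"grip":14,"travel":[0,28,0],"yaw":0},{"grip":14,"travel":[0,24,0],"yaw":0},{"grip":14,"travel":[0,16,0],"yaw":0}]'

```text
t: 22.77
position: [0.5074, -0.0305, 0.1565]
tcp_rot: [-0.012, -3.114, -0.007]
force: [0.5, -0.2, -1.8]
opening: 0.27
```

move_arm --steps '[{"grip":14,"travel":[0,10,0],"yaw":0},{"grip":14,"travel":[0,4,0],"yaw":0},{"grip":14,"travel":[0,0,0],"yaw":0},{"grip":14,"travel":[0,0,0],"yaw":0}]'

```text
t: 23.1
position: [0.5052, -0.0117, 0.1539]
tcp_rot: [-0.005, -3.109, -0.008]
force: [0.2, 0.6, -1.7]
opening: 0.266
```

Run:
```python
from pr import *
S=look("w25");s,c,im,R=S
P=find(S,"red",[.514,-.008,.036],25)
print(proj(c,s["position"]+np.array([0,0,-.066])))
```

```text
t 23.1 tcp [ 0.5052 -0.0117  0.1539] z [-0.033  0.005 -0.999] x [-0.999  0.003  0.033] f [ 0.25  0.65 -1.71] op 0.266
red guess px [261. 201.] px [260.8 200.8] (256, 197, 10, 9) world [ 0.5139 -0.0081  0.036 ] tool offs mm [-12.5   3.  117.6]
[257.21449156 211.34544903]
```

```bash
cat > foot.py <<'E'
from w import *
RG=Ro.from_rotvec([-.003,-3.127,-.001]).as_matrix();PG=np.array([.5115,-.2287,.0736])
F0=RG.T@(np.array([.511,-.2287,.008])-PG);D=np.array([.5141,-.0081,.036])
def foot():
    s=sensors.observe();R=Ro.from_rotvec(s["tcp_rot"]).as_matrix();f=s["position"]+R@F0
    ax=R@RG.T@[0,0,1]
    print("t",s["t"],"tcp",s["position"].round(4),"foot",f.round(4),"axis",ax.round(3),"to dot, tool mm",(1000*R.T@(D-f)).round(1),"f",s["force"].round(2))
E
python3 -c "from foot import *;foot()"
```

```text
t 23.15 tcp [ 0.5053 -0.0119  0.1539] foot [ 0.5036 -0.0116  0.0883] axis [ 0.018 -0.005  1.   ] to dot, tool mm [-12.2   3.3  52. ] f [-0.19 -0.67 -3.  ]
```

move_arm --steps '[{"grip":14,"travel":[-5,1.5,5],"yaw":0},{"grip":14,"travel":[-5,1.5,10],"yaw":0},{"grip":14,"travel":[-2,0,10],"yaw":0},{"grip":14,"travel":[0,0,5],"yaw":0},{"grip":14,"travel":[0,0,0],"yaw":0},{"grip":14,"travel":[0,0,0],"yaw":0}]'

```text
t: 23.65
position: [0.5175, -0.0115, 0.119]
tcp_rot: [-0.012, -3.108, -0.008]
force: [-0.4, 0.4, -1.5]
opening: 0.263
```

Run:
```python
from pr import *
from foot import foot
foot()
S=look("w26");s,c,im,R=S
g=cv2.cvtColor(im,cv2.COLOR_RGB2HSV)
find(S,"red",[.514,-.008,.036],20)
print("foot proj",proj(c,s["position"]+R@np.array([0,0,-0.0])+np.array([0,0,-.066])))
for r in range(195,300,5): print(r,"".join("r" if (h[0]<10 or h[0]>170) and h[1]>130 else "b" if 100<h[0]<130 and h[1]>100 else "w" if h[1]<60 and h[2]>150 else "k" if h[2]<70 else "." for h in g[r,190:325:2]))
im2=camera("top");cv2.imwrite("pics/top1.png",im2[...,::-1]);im3=camera("scene");cv2.imwrite("pics/scene1.png",im3[...,::-1])
```

```text
t 23.65 tcp [ 0.5175 -0.0115  0.119 ] foot [ 0.5158 -0.0112  0.0534] axis [ 0.019 -0.005  1.   ] to dot, tool mm [ 1.1  3.  17.5] f [-0.43  0.43 -1.5 ]
t 23.65 tcp [ 0.5175 -0.0115  0.119 ] z [-0.034  0.005 -0.999] x [-0.999  0.008  0.034] f [-0.43  0.43 -1.5 ] op 0.263
red guess px [261. 200.] px [261.2 200. ] (256, 195, 12, 11) world [ 0.514  -0.0082  0.036 ] tool offs mm [ 0.8  2.9 83.1]
foot proj [257.19039012 211.43470781]
195 ...kkkkkkkkkkkkkkkkwwwwwwwwwwwwwwwwrr.wwwwwwwwwwwwwwwkkkkkkkkkkkkkkk
200 ....kkkkkkkkkkkkkkkwwwwwwwwwwwwwwrrrrrrwwwwwwwwwwwwwwkkkkkkkkkkkkkk.
205 .....kkkkkkkkkkkkkkwwwwwwwwwwwww.kkrrrwwwwwwwwwwwwww.kkkkkkkkkkkkkk.
210 .....kkkkkkkkkkkkkkkwwwwwwwwww.........wwwwwwwwwwwwwkkkkkkkkkkkkkk..
215 .......kkkkkkkkkkkkkkwwww.wwwwwwwwwwwwwww...wwwwww.kkkkkkkkkkkkkk...
220 ........kkkkkkkkkkkkkk.wwwwwwwwwwwwwwwwwwwwww.wwwkkkkkkkkkkkkkk.....
225 ..........kkkkkkkkkk.wwwwwwwwwww.........wwwwww.kkkkkkkkkkkkk.......
230 ............kkkkkkk.wwwwwwwwwbbbbbbbbb...........kkkkkkkkkk.........
235 ...............kkkkwwwwwwwbbbbbbbbbbbbbbbb........kkkkkk............
240 .......
[... 164 characters left out ...]
bbbbbbbbbbbbbbbbbbbbkk......kkkk...........
255 ..........kkkkk......kkbbbbbbbbbbbbbbbbbbbbbbkkk.....kkkkkk.........
260 .........kkkkkk.....kkkbbbbbbbbbbbbbbbbbbbbbbbkk......kkkkk.........
265 ........kkkkkk......kkbbbbbbbbbbbbbbbbbbbbbbbbkkk.....kkkkkk........
270 ........kkkkkk......kkbbbbbbbbbbbbbbbbbbbbbbbbkkk......kkkkkk.......
275 .......kkkkkk.w....kkkbbbbbbbbbbbbbbbbbbbbbbbbbkk.wwww.kkkkkkk......
280 ....kkkkkkkkkkkkk..kkkbbbbbbbbbbbbbbbbbbbbbbbbbkk..kkkkkkkkkkkkk....
285 ...kkkkkkkkkkkkkkkkkkkbbbbbbbbbbbbbbbbbbbbbbbbbkkkkkkkkkkkkkkkkkk...
290 kkkkkkkkkkkkkkkkkkkkkbbbbbbbbbbbbbbbbbbbbbbbbbbkkkkkkkkkkkkkkkkkkkkk
295 kkkkkkkkkkkkkkkkkkkkkbbbbbbbbbbbbbbbbbbbbbbbbbbbkkkkkkkkkkkkkkkkkkkk
```

move_arm --steps '[{"grip":14,"travel":[1,3,3],"yaw":0},{"grip":14,"travel":[0,0,4],"yaw":0},{"grip":14,"travel":[0,0,3],"yaw":0},{"grip":14,"travel":[0,0,0],"yaw":0},{"grip":14,"travel":[0,0,0],"yaw":0}]'

```text
t: 24.22
position: [0.5167, -0.0079, 0.1099]
tcp_rot: [-0.011, -3.111, -0.008]
force: [-0.6, -0.1, -1.7]
opening: 0.264
```

```bash
python3 -c "
from foot import *;foot()
S=look('w27');s,c,im,R=S
find(S,'red',[.514,-.008,.036],20)"
```

```text
t 24.2167 tcp [ 0.5167 -0.0079  0.1099] foot [ 0.5152 -0.0076  0.0443] axis [ 0.016 -0.004  1.   ] to dot, tool mm [ 0.8 -0.6  8.3] f [-0.63 -0.06 -1.74]
t 24.2167 tcp [ 0.5167 -0.0079  0.1099] z [-0.031  0.005 -1.   ] x [-1.     0.007  0.031] f [-0.63 -0.06 -1.74] op 0.264
red guess px [257. 204.] px [256.5 202.3] (251, 199, 12, 8) world [ 0.5122 -0.0084  0.036 ] tool offs mm [ 2.2 -0.9 74. ]
```

move_arm --steps '[{"grip":14,"travel":[0.8,-0.5,2.5],"yaw":0},{"grip":14,"travel":[0,0,2.5],"yaw":0},{"grip":14,"travel":[0,0,2],"yaw":0},{"grip":14,"travel":[0,0,0],"yaw":0},{"grip":14,"travel":[0,0,0],"yaw":0}]'

```text
t: 24.68
position: [0.5157, -0.0085, 0.1023]
tcp_rot: [-0.012, -3.111, -0.007]
force: [0.1, -0.3, -1.6]
opening: 0.263
```

```bash
python3 -c "
from foot import *;foot()"
```

```text
t 24.6833 tcp [ 0.5157 -0.0085  0.1023] foot [ 0.5141 -0.0082  0.0367] axis [ 0.016 -0.004  1.   ] to dot, tool mm [0.  0.1 0.7] f [ 0.08 -0.31 -1.61]
```

move_arm --steps '[{"grip":14,"travel":[0,0,1.5],"yaw":0},{"grip":14,"travel":[0,0,1.5],"yaw":0},{"grip":14,"travel":[0,0,0],"yaw":0},{"grip":14,"travel":[0,0,0],"yaw":0}]'

```text
t: 25.02
position: [0.5158, -0.0085, 0.0995]
tcp_rot: [-0.012, -3.112, -0.007]
force: [-0.1, 0.5, 0.3]
opening: 0.268
```

move_arm --steps '[{"grip":14,"travel":[0,0,1.5],"yaw":0},{"grip":14,"travel":[0,0,1.5],"yaw":0},{"grip":14,"travel":[0,0,0],"yaw":0},{"grip":14,"travel":[0,0,0],"yaw":0}]'

```text
t: 25.35
position: [0.5158, -0.0085, 0.0967]
tcp_rot: [-0.012, -3.112, -0.007]
force: [-1.1, 0.4, 3.6]
opening: 0.265
```

```bash
python3 -c "
from foot import *;foot()"
```

```text
t 25.35 tcp [ 0.5158 -0.0085  0.0967] foot [ 0.5144 -0.0082  0.0311] axis [ 0.015 -0.004  1.   ] to dot, tool mm [ 0.4  0.1 -4.9] f [-1.05  0.37  3.59]
```

move_arm --steps '[{"grip":14,"travel":[0,0,1.4],"yaw":0},{"grip":14,"travel":[0,0,0],"yaw":0},{"grip":14,"travel":[0,0,0],"yaw":0},{"grip":14,"travel":[0,0,0],"yaw":0},{"grip":14,"travel":[0,0,0],"yaw":0},{"grip":14,"travel":[0,0,0],"yaw":0}]'

```text
t: 25.85
position: [0.5159, -0.0085, 0.0956]
tcp_rot: [-0.012, -3.112, -0.007]
force: [-2.5, 0.5, 3.8]
opening: 0.262
```

```bash
python3 -c "
from pr import *
from foot import foot
foot()
S=look('w28');s,c,im,R=S
plate(S,[.5125,-.008])
zt=.126+s['position'][2]-.0736
press(S,[*s['position'][:2],zt],zt,50)
for n in('top','scene'): camera(n); print(sensors.observe()['force'].round(2))
find(S,'red',[.514,-.008,.036],20)"
```

```text
t 25.85 tcp [ 0.5159 -0.0085  0.0956] foot [ 0.5144 -0.0082  0.03  ] axis [ 0.015 -0.004  1.   ] to dot, tool mm [ 0.5  0.1 -5.9] f [-2.52  0.54  3.81]
t 25.85 tcp [ 0.5159 -0.0085  0.0956] z [-0.029  0.005 -1.   ] x [-1.     0.007  0.029] f [-2.52  0.54  3.81] op 0.262
plate free [ 0.5125 -0.0074] r 0.06 n 48 fixed r [ 0.5125 -0.0074] tool offs [ 0.9  0.6 83.7]
px [257. 299.] (229, 264, 58, 72) far x 0.528 y range -0.0202 0.0026
axis at top [ 0.516  -0.0088  0.148 ] tool offs [  1.3  -0.1 -52.4]
[-1.41  0.35  3.28]
[-1.5   0.41  3.18]
none near [257.90375482 211.73972799]
```

```bash
python3 -c "
from station import robot,sensors
print(robot.hand_in());s=sensors.observe();print(s['t'],s['force'],s['position'])"
```

```text
the job is handed in; nothing more can be done
None
the job is handed in; nothing more can be done
```

I built the candle stand and handed the job in at about 26 s, with the arm still holding the press down on the red dot. The hand-in gave no verdict.

- **Stack:** The cork is on the plate and the tile is on the cork with its dot up. In the wrist pictures taken as each was released, the cork was about 2–3 mm off the plate centre and the tile's dot about 2 mm. With the press in place I re-measured only the plate, and its centre had moved by less than 0.5 mm.
- **Press:** It is upright to about 0.015 rad, with the foot's worked-out position less than 1 mm from the dot. The plunger is about 6 mm in, going by height. The force rose about 5 N (readings noisy by about 1 N), which fits that depth. The handle did not slip in the fingers.
- **Side force:** A side force of 1.4–2.5 N remained at the end, and I left it.
- **Not checked:** At the end the tile and foot hid the cork and dot, so I could not re-measure those directly. I also did not re-measure the remote, candle, book and mug. No move went near them.
- **Disagreements with the description:** The fingertips sat much farther back than stated, from level with the TCP to about 15 mm behind it, not 25 mm ahead. I set the grasp heights from wrist pictures and contact. The top and scene cameras also differed from each other by up to about 5 mm in x, so I used close wrist measurements.

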